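# Load bottle caps into the ultrasonic bath

## Task

Tip all six red bottle caps out of the beaker into the tank of the ultrasonic bath, with the beaker's mouth held close over the tank so that none spill. Stand the empty beaker upright back on the steel tray, and push the bath's lid down until it is fully shut. Leave the culture dishes and the amber bottle alone.

Things in the scene. Friction and masses are not known exactly. Their poses are not given: they have to be found in the camera images.
- bath_tank (a point): The ultrasonic cleaning bath: a white housing 180 mm (x) by 220 mm (y), 140 mm high, standing firmly on the bench (it does not move), with an open steel tank in its top. This point is the centre of the tank's mouth, level with the rim, 140 mm above the bench. Axes: x points from the front panel to the hinge side, y along the length, z up. The tank opening is 130 mm (x) by 170 mm (y) and the tank is 90 mm deep with a flat floor.
- bath_lid (a joint): Angle of the bath's hinged lid (rad): 0 = shut, lying flat on the rim; about 1.57 = standing upright at the back of the bath; at most 1.75. The hinge is stiff: the lid stays at any angle where it is left and does not fall; pushing its outer face square-on 145 mm or more from the hinge takes roughly 3 to 6 N. At 0 it meets a firm stop.
- lid_hinge (a point): A point on the lid's hinge axis, midway along it, at the back (+x of the bath) top edge of the housing: 90 mm from the tank centre and 3 mm above the rim. The hinge axis runs along the bath's y.
- lid_edge (a point): Midpoint of the lid's free edge (tip of its blue finger lip), 192 mm from the hinge axis. The lid is a white flat plate 178 mm by 214 mm, 12 mm thick, with the blue lip (14 mm by 90 mm, 9 mm thick) on its free edge. Its underside lies in the plane of the hinge axis; its outer (upper) face is 12 mm from it, and this point 6 mm.
- beaker_mid (a point): Clear plastic beaker, standing upright on the steel tray: 100 mm tall, round, slightly flared: outside diameter 60 mm at the foot, 64 mm half-way up, 68 mm at the rim; wall 2.5 mm, floor 4 mm thick. Weighs about 90 g plus 72 g of caps. This point is on its axis, half-way up (50 mm above the foot); z along the axis towards the mouth.
- beaker_rim (a point): Centre of the beaker's mouth, 50 mm beyond beaker_mid along its axis. The caps leave through the mouth: with a gripper gripping the beaker straight from above, its palm lies over the mouth and blocks them.
- tray_floor (a point): Shallow square steel tray, 240 mm by 240 mm, rim 16 mm high, wall and floor 4 mm thick; it stays put. This point is the centre of its inner floor, 4 mm above the bench; x and y along the sides.
- dishes: Bystander: a stack of four closed culture dishes, 90 mm across, 60 mm high; origin at the centre of its underside.
- reagent: Bystander: amber reagent bottle, 64 mm across, 130 mm high; origin at the centre of its underside.
- cap0_mid (a point): Red culture-bottle screw cap, a hard smooth closed cylinder 24 mm across and 20 mm high, 12 g; this point is its centre. It starts in the beaker, on its floor. The caps do not move in the beaker until it leans well past level (they slide out between about 100 and 125 degrees from upright, more with higher friction).
- cap1_mid (a point): Red culture-bottle screw cap, a hard smooth closed cylinder 24 mm across and 20 mm high, 12 g; this point is its centre. It starts in the beaker, on its floor.
- cap2_mid (a point): Red culture-bottle screw cap, a hard smooth closed cylinder 24 mm across and 20 mm high, 12 g; this point is its centre. It starts in the beaker, on its floor.
- cap3_mid (a point): Red culture-bottle screw cap, a hard smooth closed cylinder 24 mm across and 20 mm high, 12 g; this point is its centre. It starts in the beaker, in the upper layer.
- cap4_mid (a point): Red culture-bottle screw cap, a hard smooth closed cylinder 24 mm across and 20 mm high, 12 g; this point is its centre. It starts in the beaker, in the upper layer.
- cap5_mid (a point): Red culture-bottle screw cap, a hard smooth closed cylinder 24 mm across and 20 mm high, 12 g; this point is its centre. It starts in the beaker, in the upper layer.

How it is judged:
On the way, in this order (a step that is already met when the one before it is completed fails the run):
1. all six caps lie in the tank (x of cap0_mid in the frame of bath_tank between -0.066 and 0.066 m and y of cap0_mid in the frame of bath_tank between -0.086 and 0.086 m and z of cap0_mid in the frame of bath_tank between -0.095 and -0.012 m and x of cap1_mid in the frame of bath_tank between -0.066 and 0.066 m and y of cap1_mid in the frame of bath_tank between -0.086 and 0.086 m and z of cap1_mid in the frame of bath_tank between -0.095 and -0.012 m and x of cap2_mid in the frame of bath_tank between -0.066 and 0.066 m and y of cap2_mid in the frame of bath_tank between -0.086 and 0.086 m and z of cap2_mid in the frame of bath_tank between -0.095 and -0.012 m and x of cap3_mid in the frame of bath_tank between -0.066 and 0.066 m and y of cap3_mid in the frame of bath_tank between -0.086 and 0.086 m and z of cap3_mid in the frame of bath_tank between -0.095 and -0.012 m and x of cap4_mid in the frame of bath_tank between -0.066 and 0.066 m and y of cap4_mid in the frame of bath_tank between -0.086 and 0.086 m and z of cap4_mid in the frame of bath_tank between -0.095 and -0.012 m and x of cap5_mid in the frame of bath_tank between -0.066 and 0.066 m and y of cap5_mid in the frame of bath_tank between -0.086 and 0.086 m and z of cap5_mid in the frame of bath_tank between -0.095 and -0.012 m), for 0.2 s.
2. the lid is shut (value of joint bath_lid below 0.03 rad), for 0.2 s.
At the end, for the whole second after the job is handed in: All six caps lie in the tank below its rim, the lid is shut (within 0.03 rad of its stop), and the beaker stands upright (within 0.1 rad), released, on the floor of the tray (all of step 1 and value of joint bath_lid below 0.03 rad and angle between beaker_mid's own z axis and vertical below 0.1 rad and x of beaker_mid in the frame of tray_floor between -0.1 and 0.1 m and y of beaker_mid in the frame of tray_floor between -0.1 and 0.1 m and z of beaker_mid in the frame of tray_floor between 0.045 and 0.058 m); the robot touches nothing.
It fails at once if a bystander (dishes or reagent bottle) was shifted by more than 30 mm (distance of any of dishes, reagent from where it was at the start of the episode above 0.03 m).
It fails at once if before all the caps were in the tank, the beaker was tipped (over 75 degrees) with its mouth more than 120 mm above the tank's rim (angle between beaker_mid's own z axis and vertical above 1.31 rad and z of beaker_rim in the frame of bath_tank above 0.12 m and not ((x of cap0_mid in the frame of bath_tank between -0.066 and 0.066 m and y of cap0_mid in the frame of bath_tank between -0.086 and 0.086 m and z of cap0_mid in the frame of bath_tank between -0.095 and -0.012 m) and (x of cap1_mid in the frame of bath_tank between -0.066 and 0.066 m and y of cap1_mid in the frame of bath_tank between -0.086 and 0.086 m and z of cap1_mid in the frame of bath_tank between -0.095 and -0.012 m) and (x of cap2_mid in the frame of bath_tank between -0.066 and 0.066 m and y of cap2_mid in the frame of bath_tank between -0.086 and 0.086 m and z of cap2_mid in the frame of bath_tank between -0.095 and -0.012 m) and (x of cap3_mid in the frame of bath_tank between -0.066 and 0.066 m and y of cap3_mid in the frame of bath_tank between -0.086 and 0.086 m and z of cap3_mid in the frame of bath_tank between -0.095 and -0.012 m) and (x of cap4_mid in the frame of bath_tank between -0.066 and 0.066 m and y of cap4_mid in the frame of bath_tank between -0.086 and 0.086 m and z of cap4_mid in the frame of bath_tank between -0.095 and -0.012 m) and (x of cap5_mid in the frame of bath_tank between -0.066 and 0.066 m and y of cap5_mid in the frame of bath_tank between -0.086 and 0.086 m and z of cap5_mid in the frame of bath_tank between -0.095 and -0.012 m))).
It also fails if it takes over 72 s, if anything falls off the work surface, if the arm or the gripper's body presses on something with over 40 N, if the wrist force passes 120 N, or if a joint passes its speed limit or range.

## Robot

A 6-joint arm with a two-finger parallel gripper is mounted at the origin on the work surface. World frame = base frame: x ahead of the robot, y to its left, z up, the work surface at z = 0. Lengths are in m, angles in rad, forces in N, time in s.
With the tool pointing down it reaches from about 0.25 to 0.725 m from the base axis. Payload 9.7 kg.
Tool frame: the origin (TCP) lies between the finger pads; the fingertips stand 8 mm ahead of it and the grasp point (between the pads) lies 11 mm behind it; x points along the fingers, y is the direction in which the jaws open and shut, and the axes are right-handed (so a half turn about x gives the same grasp; the last joint's range is limited). The gripper opens to 85 mm and grips with 20 to 120 N. Pads are 22 mm wide; open, the fingers measure 114 mm over their backs; the gripper's body (76 mm by 85 mm) begins 54 mm behind the grasp point. The pads swing forward as they close: fully open they stand 13 mm farther back than shut.
Start: joints at [1.224, 0.087, 0.176, 1.66, 0, 1.571], TCP at [0.187, 0.517, 0.239] pointing down, gripper open.
Joint ranges: [-3.13, 3.13], [-0.85, 1.81], [-1.15, 1.24], [-2.2, 2.28], [-1.44, 1.52], [-3.14, 3.14]. Speed limits (rad/s): [2.22, 2.22, 2.57, 3.14, 3.14, 3.14].

## Interface

Orientations are given as [roll, pitch, yaw] about the fixed x, y, z axes, in that order (R = Rz(yaw) Ry(pitch) Rx(roll)).
In Python, from plant import env gives the robot as it stands. Calls block until the motion is done:
- env.reach(position, orientation): joint-space move of the TCP to a pose.
- env.line_to(position, feed=0.15, rot=None, f_stop=None): straight line of the TCP; rot=None keeps the orientation; feed is the mean speed in m/s. With f_stop (N) it stops when the force on the tool has changed by that much, and returns True; else False.
- env.move_j(angles): joint-space move.
- env.let_go() and env.grasp(effort=None): open the fingers fully, or close them until they stop; effort is the grip in N (None keeps the last).
- env.wait(seconds).
- env.solve_ik(position, orientation): joint angles nearest the present ones, or None.
- env.get_image(name): name is "scene" or "top" or "wrist"; returns a dict with "color" (400x640x3 uint8, red, green, blue), "depth" (400x640 float32, m along the optical axis (not along the pixel's ray), 0 where there is no reading), "fx", "fy", "cx", "cy" (pixels), "cam_to_world" (4x4, takes a point from camera to world coordinates); the wrist camera has in their place "T_tool_cam" (4x4, takes a point from camera to tool coordinates, whose origin is the TCP and whose axes are the tool frame's). Camera axes: x right, y up, looking along -z (the intrinsics and any distortion apply to the point x, -y, -z); pixel columns grow to the right and rows downward; lengths in m; the calibration is good to about 2 mm. A picture is of the moment at which its call begins: read the wrist's pose just before it.
A pose or a line that the arm cannot do raises env.IKError and nothing moves.
- env.job_done(): hands the job in, once; it reports no verdict.
Readings, each from a call of its own:
- env.read_time(): time.
- env.read_q(): joint angles.
- env.read_qvel(): joint speeds.
- env.read_tau(): joint torques, N m.
- env.read_eef_pos(): TCP position.
- env.read_tool_rot(): TCP orientation.
- env.read_ft_force(): force on the tool from outside, world axes, zero at the start.
- env.read_ft_torque(): the same for the moment, N m.
- env.read_opening(): opening from 0.0 (shut) to 1.0 (fully open).
Only numpy, scipy, OpenCV 4.12 (cv2) and the standard library are available. Lean on these libraries where they do the work, as an engineer would, in place of code of your own. Each camera call takes 0.05 s, during which the arm holds its last target.

## Working session

There is one attempt and no reset: what is moved stays moved. The work goes in short steps, each a Python script; the robot and the scene stay as the last script left them, time stands still between calls to the robot, and variables do not carry over. Pictures are saved under pics/ and viewed, and the job is handed in when it is done.

```bash
ls; mkdir -p pics; cat > h.py <<'E'
import numpy as np, cv2
from plant import env
def grab(n,tag):
    if n=='wrist':
        p=np.array(env.read_eef_pos());r=np.array(env.read_tool_rot())
    im=env.get_image(n)
    cv2.imwrite(f'pics/{tag}.png',im['color'][...,::-1])
    d={k:np.array(v) for k,v in im.items()}
    if n=='wrist':
        d['p']=p;d['r']=r
    np.savez(f'pics/{tag}.npz',**d)
    return d
E
python3 - <<'E'
from h import *
for n in ('scene','top'):
    d=grab(n,n+'0'); print({k:(v if v.size<20 else v.shape) for k,v in d.items()})
print(env.read_time(),env.read_tool_rot(),env.read_eef_pos(),env.read_opening())
E
```

```text
pics
{'color': (400, 640, 3), 'depth': (400, 640), 'fx': array(412.87578963), 'fy': array(412.87578963), 'cx': array(325.79470635), 'cy': array(201.14902458), 'cam_to_world': array([[ 8.72684334e-01, -4.55087597e-01,  1.76967035e-01,
         7.36403310e-01],
       [ 4.88284800e-01,  8.13412986e-01, -3.16128562e-01,
        -3.00229345e-01],
       [-8.10971188e-05,  3.62290757e-01,  9.32065127e-01,
         1.02466267e+00],
       [ 0.00000000e+00,  0.00000000e+00,  0.00000000e+00,
         1.00000000e+00]])}
{'color': (400, 640, 3), 'depth': (400, 640), 'fx': array(394.46440629), 'fy': array(394.46440629), 'cx': array(318.61173685), 'cy': array(194.26589021), 'cam_to_world': array([[-0.01554829,  0.9862897 , -0.16428902,  0.43444139],
       [-0.99963941, -0.01893093, -0.01904385, -0.01291169],
       [-0.0218929 ,  0.16393368,  0.9862284 ,  0.88350586],
       [ 0.        ,  0.        ,  0.        ,  1.        ]])}
0.1 [-1.55329603  1.56958303 -1.90014336] [0.18688403 0.51706149 0.23865512] 1.0007445731882192
```

View pics/scene0.png

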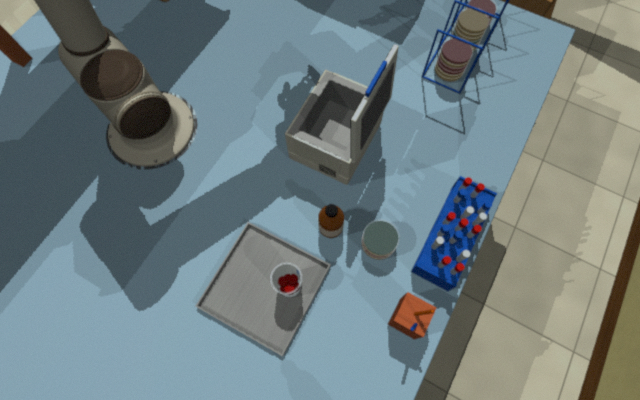

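View pics/top0.png

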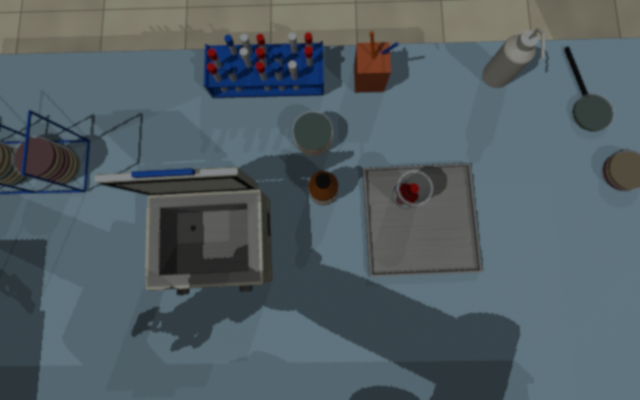

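The top view shows the beaker at about (413,188) on the tray. The bath is at about (208,238) with its lid upright on the +x side. The bottle is at (323,186) and the dishes are at (312,132). Next I turn pixels into positions.

```bash
cat >> h.py <<'E'
def cloud(d):
    v,u=np.mgrid[0:400,0:640]; z=d['depth']
    P=np.stack([(u-d['cx'])/d['fx']*z,-(v-d['cy'])/d['fy']*z,-z,np.ones_like(z)],-1)
    W=(P@d['cam_to_world'].T)[...,:3]; W[z==0]=np.nan
    return W
E
python3 - <<'E'
from h import *
import warnings; warnings.filterwarnings('ignore')
for n in('scene0','top0'):
    d=dict(np.load(f'pics/{n}.npz')); W=cloud(d); X,Y,Z=W[...,0],W[...,1],W[...,2]
    print(n,'bench z',np.nanmedian(Z[(abs(Z)<.02)]))
    # bath rim: z~.14
    m=(abs(Z-.14)<.006)&(X>.1)&(X<.7)&(Y>.05)&(Y<.6)
    mm=cv2.morphologyEx(m.astype(np.uint8),cv2.MORPH_OPEN,np.ones((2,2)))
    nl,lab,st,_=cv2.connectedComponentsWithStats(mm)
    for i in range(1,nl):
        if st[i,4]>100:
            q=W[lab==i]; r=cv2.minAreaRect((q[:,:2]*1000).astype(np.float32)); print('rim',st[i,4],r,np.nanmean(q[:,2]))
    # tray rim z~.016 / reddish caps
    m=(abs(Z-.016)<.004)&(Y<.05)&(Y>-.45)&(X>.2)&(X<.7)
    nl,lab,st,_=cv2.connectedComponentsWithStats(m.astype(np.uint8),connectivity=8)
    for i in range(1,nl):
        if st[i,4]>100:
            q=W[lab==i]; print('tray',st[i,4],cv2.minAreaRect((q[:,:2]*1000).astype(np.float32)))
    for nm,zl,zh in(('tall',.06,.16),('beak',.085,.115),('dish',.05,.07),('reag',.11,.14)):
        m=(Z>zl)&(Z<zh)&(Y<.12)&(Y>-.45)&(X>.2)&(X<.75)
        nl,lab,st,_=cv2.connectedComponentsWithStats(m.astype(np.uint8),connectivity=8)
        for i in range(1,nl):
            if st[i,4]>15:
                q=W[lab==i]; print(nm,st[i],q.mean(0).round(3),q.min(0).round(3),q.max(0).round(3))
E
python3 - <<'E'
import cv2
a=cv2.imread('pics/top0.png'); cv2.imwrite('pics/t1.png',cv2.resize(a[150:290,355:495],None,fx=4,fy=4,interpolation=cv2.INTER_CUBIC))
cv2.imwrite('pics/t2.png',cv2.resize(a[150:310,85:285],None,fx=4,fy=3.7,interpolation=cv2.INTER_CUBIC))
a=cv2.imread('pics/scene0.png'); cv2.imwrite('pics/s1.png',cv2.resize(a[215:365,190:340],None,fx=4,fy=4,interpolation=cv2.INTER_CUBIC))
E
```

```text
scene0 bench z -0.00013871676841081815
rim 1780 ((nan, nan), (0.0, 0.0), 0.0) 0.14053420115841558
tray 496 ((519.3286743164062, -222.32769775390625), (240.3504638671875, 239.9935760498047), 1.512262225151062)
tray 225 ((405.5827331542969, -246.01422119140625), (61.94022750854492, 223.08306884765625), 17.519533157348633)
tall [ 285  129   71   48 1269] [0.483 0.11  0.112] [0.391 0.103 0.06 ] [0.582 0.12  0.16 ]
tall [318 204  26  28 569] [ 0.591 -0.018  0.098] [ 0.556 -0.042  0.06 ] [0.618 0.022 0.135]
tall [384 223   4  12  19] [0.715 0.035 0.061] [0.71 0.02 0.06] [0.72  0.05  0.064]
tall [370 228   9  15  42] [0.699 0.005 0.061] [ 0.687 -0.01   0.06 ] [0.713 0.024 0.063]
tall [270 263  32  33 377] [ 0.567 -0.189  0.092] [ 0.537 -0.228  0.06 ] [ 0.608 -0.158  0.108]
beak [285 139  66  35 340] [0.486 0.108 0.1  ] [0.391 0.104 0.085] [0.57  0.118 0.115]
beak [319 206  24  22 278] [ 0.591 -0.018  0.095] [ 0.558 -0.038  0.085] [0.615 0.018 0.11 ]
beak [270 263  32  32 256] [ 0.568 -0.19   0.101] [ 0.537 -0.228  0.085] [ 0.608 -0.158  0.108]
dish [287 148  63  31 209] [0.485 0.108 0.06 ] 
[... 1910 characters left out ...]
] [0.711 0.015 0.059] [ 0.67  -0.029  0.05 ] [0.75  0.059 0.064]
dish [400 177  26  26 109] [ 0.587 -0.206  0.06 ] [ 0.55 -0.22  0.05] [ 0.604 -0.169  0.07 ]
dish [394 187  19  20  49] [ 0.559 -0.166  0.06 ] [ 0.542 -0.19   0.05 ] [ 0.583 -0.157  0.07 ]
dish [309 191  29  12  48] [ 0.562 -0.009  0.061] [ 0.555 -0.036  0.051] [0.577 0.023 0.069]
dish [266 196   2  12  16] [0.556 0.113 0.064] [0.545 0.113 0.053] [0.57  0.114 0.07 ]
dish [266 209   4  73 113] [0.466 0.11  0.06 ] [0.393 0.108 0.05 ] [0.543 0.113 0.07 ]
reag [316 173  14  17 184] [ 0.586 -0.006  0.129] [ 0.573 -0.019  0.11 ] [0.602 0.007 0.133]
reag [256 190  10  95 395] [0.478 0.112 0.131] [0.392 0.108 0.11 ] [0.569 0.12  0.14 ]
```

View pics/t1.png

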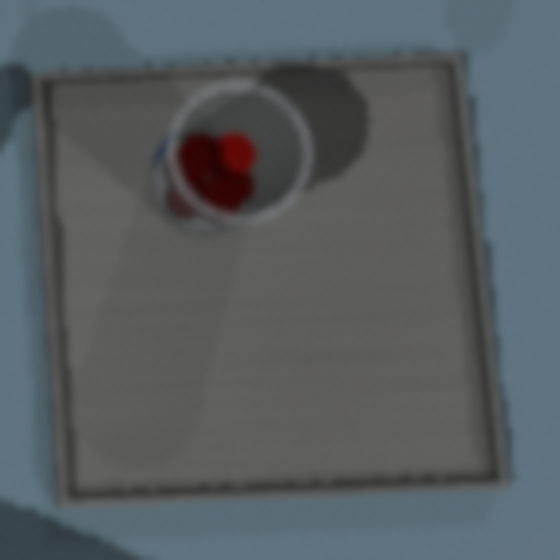

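View pics/t2.png

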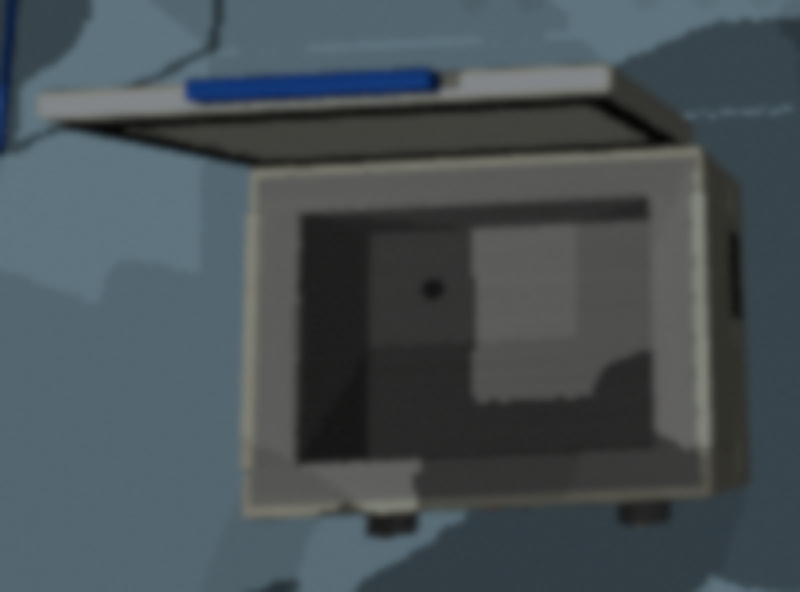

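View pics/s1.png

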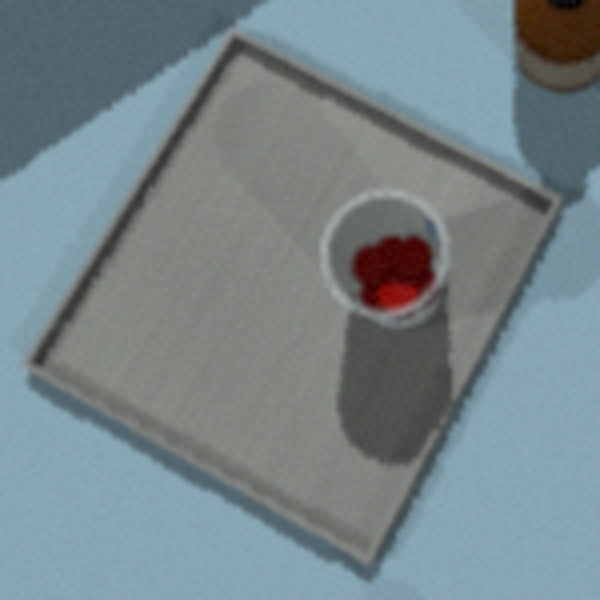

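```bash
cat >> h.py <<'E'
def onplane(d,u,v,z):
    T=d['cam_to_world']; r=T[:3,:3]@np.array([(u-d['cx'])/d['fx'],-(v-d['cy'])/d['fy'],-1]); o=T[:3,3]
    return (o+r*(z-o[2])/r[2]).round(4)
def circ(p):
    A=np.c_[2*p,np.ones(len(p))]; s=np.linalg.lstsq(A,(p**2).sum(1),rcond=None)[0]; return s[:2],np.sqrt(s[2]+s[:2]@s[:2])
E
python3 - <<'E'
from h import *
import warnings; warnings.filterwarnings('ignore')
d=dict(np.load('pics/top0.npz'))
for u,v in((245,515),(710,495),(700,150),(255,170)): print('outer',onplane(d,85+u/4,150+v/3.7,.14))
for u,v in((297,463),(655,448),(648,200),(302,215)): print('inner',onplane(d,85+u/4,150+v/3.7,.14))
for n in('scene0','top0'):
    d=dict(np.load(f'pics/{n}.npz')); W=cloud(d); X,Y,Z=W[...,0],W[...,1],W[...,2]
    m=(Z>.098)&(Z<.112)&(X>.52)&(X<.63)&(Y<-.14)&(Y>-.24); print('beaker',circ(W[m][:,:2]),m.sum(),Z[m].max())
    m=(Z>.05)&(Z<.066)&(X>.65)&(X<.77)&(Y<.08)&(Y>-.05); q=W[m][:,:2].astype(np.float32); print('dish',cv2.minEnclosingCircle(q))
    m=(Z>.06)&(Z<.09)&(X>.54)&(X<.64)&(Y<.05)&(Y>-.06); q=W[m][:,:2]; print('reag',circ(q))
    m=(abs(Z-.14)<.004)&(X>.36)&(X<.60)&(Y>.09)&(Y<.36); q=W[m]; print('rim',len(q),cv2.minAreaRect((q[:,:2]*1000).astype(np.float32)),q[:,2].mean())
    print(np.percentile(q[:,:2],[.5,99.5],axis=0))
    # lid points
    m=(Z>.18)&(Z<.38)&(X>.45)&(X<.72)&(Y>.08)&(Y<.36); q=W[m]; 
    c=q.mean(0); u,s,vt=np.linalg.svd(q-c,full_matrices=False); print('lid',len(q),c,vt[2],q.min(0),q.max(0))
    for zz in np.arange(.16,.37,.02):
        k=q[abs(q[:,2]-zz)<.01]
        if len(k): print(round(zz,2),len(k),k[:,0].min().round(3),np.median(k[:,0]).round(3),k[:,0].max().round(3),k[:,1].min().round(3),k[:,1].max().round(3))
E
```

```text
outer [0.386 0.324 0.14 ]
outer [0.3927 0.1077 0.14  ]
outer [0.5677 0.1139 0.14  ]
outer [0.5613 0.3291 0.14  ]
inner [0.4112 0.3009 0.14  ]
inner [0.4161 0.1335 0.14  ]
inner [0.542  0.1386 0.14  ]
inner [0.5372 0.305  0.14  ]
beaker (array([ 0.57322232, -0.19271029]), np.float64(0.03331689264619147)) 204 0.10753366806841635
dish ((0.7137147188186646, 0.011740714311599731), 0.04528147354722023)
reag (array([ 0.58715413, -0.01043661]), np.float64(0.0287095475274108))
rim 1713 ((476.89898681640625, 217.88922119140625), (179.64332580566406, 223.1894989013672), 2.074169635772705) 0.14004573109611312
[[0.38613712 0.10553308]
 [0.56537596 0.32671778]]
lid 2074 [0.57028833 0.20341454 0.27405951] [0.99425286 0.01677227 0.10573524] [0.54999001 0.11229247 0.18008975] [0.58191661 0.3269156  0.33742626]
0.18 91 0.565 0.579 0.582 0.113 0.324
0.2 175 0.564 0.578 0.581 0.113 0.327
0.22 186 0.563 0.576 0.58 0.113 0.325
0.24 204 0.562 0.575 0.578 0.112 0.325
0.26 213 0.56 0.574 0.577 0.113 0.326
0.28 231 0.559 0.573 0.576 0.113 0.326
0.3 347 0.55 0.57 0.575 0.113 0.325
0.32 454 0.551 0.565 0.571 0.
[... 273 characters left out ...]
.028790155418432876))
rim 5044 ((477.35919189453125, 221.08517456054688), (179.46337890625, 221.2893524169922), 1.9249281883239746) 0.1406592121870988
[[0.38637427 0.10949116]
 [0.56786223 0.33120849]]
lid 2968 [0.56071196 0.218958   0.28620955] [-0.998885   -0.03966185 -0.02560664] [0.55115153 0.11638362 0.18013738] [0.5778069  0.3298824  0.33752796]
0.18 82 0.558 0.565 0.577 0.117 0.319
0.2 206 0.557 0.564 0.578 0.117 0.325
0.22 212 0.556 0.563 0.575 0.117 0.326
0.24 242 0.555 0.562 0.575 0.116 0.324
0.26 257 0.554 0.56 0.576 0.116 0.326
0.28 230 0.553 0.559 0.573 0.116 0.325
0.3 226 0.551 0.556 0.571 0.116 0.326
0.32 1105 0.551 0.559 0.572 0.117 0.33
0.34 408 0.556 0.562 0.568 0.178 0.268
```

Measured: beaker (0.5735, -0.191), tray (0.520, -0.221), bath centre (0.477, 0.2195) with yaw about 0.033, hinge x about 0.567 and lid about 1.5 rad. Sizes agree with those given. The two cameras differ by about 3.5 mm in y, so I average them. Next is IK planning for a side grip and a tip about the bath's x axis.

```bash
cat >> h.py <<'E'
from scipy.spatial.transform import Rotation as Rn
BK=np.array([.5735,-.191]); TR=np.array([.520,-.221]); BA=np.array([.477,.2195]); BY=.033
AHEAD=.015; GUP=.008   # TCP ahead of beaker axis; grip height above beaker_mid
def eul(R): return list(R.as_euler('xyz'))
def tool_for(mid,Rb,yaw,pitch,roll):
    """beaker mid pose (Rb: beaker rotation from upright), grasp given in the upright frame -> TCP pose"""
    Rt0=Rn.from_euler('xyz',[roll,pitch,yaw])
    off=np.array([0,0,GUP])+Rt0.apply([AHEAD,0,0])
    return np.array(mid)+Rb.apply(off), Rb*Rt0
def tilt(th,yaw=BY,s=1):  # pour towards s*(bath y)
    return Rn.from_rotvec(-s*th*np.array([np.cos(yaw),np.sin(yaw),0]))
E
python3 - <<'E'
from h import *
for pd in (10,15,20):
  for roll in (0,np.pi):
   for yaw in(-.32,-.15,0.033):
    pos,R=tool_for([*BK,.054],Rn.identity(),yaw,np.radians(pd),roll)
    q=env.solve_ik(pos,eul(R)); print(pd,round(roll,1),yaw,None if q is None else np.round(q,2))
    for s in(1,-1):
      for dyaw in (0.,.3,.6):
        out=[]
        for th in (0,30,60,90,110,125,140):
          y0=BY+dyaw
          # at bath the beaker may be rotated about vertical
          Rb=tilt(np.radians(th),s=s)*Rn.from_euler('z',y0-yaw)
          p=Rn.from_euler('z',BY).apply([0,-s*.065,0])+[*BA,.225]
          pp,RR=tool_for(p,Rb,yaw,np.radians(pd),roll)
          q=env.solve_ik(pp,eul(RR)); out.append(None if q is None else np.round(q[3:],2).tolist())
        if out.count(None)<2: print('  s',s,dyaw,out)
E
```

```text
10 0 -0.32 None
10 0 -0.15 None
10 0 0.033 None
10 3.1 -0.32 None
10 3.1 -0.15 None
10 3.1 0.033 None
15 0 -0.32 None
15 0 -0.15 None
15 0 0.033 None
15 3.1 -0.32 None
15 3.1 -0.15 None
15 3.1 0.033 None
20 0 -0.32 None
20 0 -0.15 None
20 0 0.033 [-0.55 -0.33 -1.13 -0.39  0.54 -0.22]
20 3.1 -0.32 None
20 3.1 -0.15 None
20 3.1 0.033 [-0.55 -0.33 -1.13 -0.39  0.54  2.92]
```

```bash
python3 - <<'E'
from h import *
print('grasp')
for pd in (0,20,30,40,50,60):
  r=[]
  for yd in range(-150,151,15):
    pos,R=tool_for([*BK,.054],Rn.identity(),np.radians(yd),np.radians(pd),0)
    q=env.solve_ik(pos,eul(R))
    if q is not None: r.append((yd,np.round(q,2).tolist()))
  print(pd); [print('   ',a) for a in r]
print('pour tool dir at bath centre z .225')
for pd in (-40,-20,0,20,40,60):
  r=[]
  for yd in range(-180,180,15):
    R=Rn.from_euler('xyz',[0,np.radians(pd),np.radians(yd)])
    q=env.solve_ik(np.array([*BA,.225])+R.apply([.015,0,0]),eul(R))
    if q is not None: r.append(yd)
  print(pd,r)
E
```

```text
grasp
0
    (-75, [0.12, 0.42, -0.84, -1.26, -1.43, 0.0])
    (-60, [0.08, 0.34, -0.99, -1.33, -1.13, 0.0])
    (-45, [-0.01, 0.27, -1.11, -1.38, -0.77, 0.0])
    (15, [-0.68, 0.3, -1.06, -1.36, 0.94, 0.0])
    (30, [-0.75, 0.37, -0.92, -1.29, 1.27, -0.0])
20
    (-120, [0.03, 0.9, 0.47, 2.1, -0.92, 2.64])
    (-105, [0.07, 0.69, 0.17, 1.79, -1.09, 2.37])
    (-90, [0.1, 0.39, -0.19, 1.24, -1.21, 1.85])
    (-75, [0.09, 0.06, -0.62, 0.46, -1.18, 1.11])
    (-60, [0.05, -0.14, -0.91, -0.09, -0.99, 0.59])
    (-45, [-0.04, -0.28, -1.08, -0.34, -0.69, 0.3])
    (0, [-0.53, -0.34, -1.14, -0.4, 0.49, -0.2])
    (15, [-0.65, -0.22, -1.02, -0.26, 0.84, -0.42])
    (30, [-0.72, -0.07, -0.8, 0.11, 1.1, -0.78])
    (45, [-0.74, 0.2, -0.43, 0.82, 1.22, -1.44])
    (60, [-0.73, 0.54, -0.01, 1.53, 1.17, -2.12])
    (75, [-0.7, 0.79, 0.31, 1.95, 1.02, -2.51])
    (90, [-0.65, 0.99, 0.6, 2.21, 0.84, -2.72])
30
    (-135, [-0.04, 0.94, 0.63, 2.13, -0.69, 2.64])
    (-120, [0.01, 0.76, 0.37, 1.9, -0.84, 2.44])
    (-105, [0.04, 0.55, 0.09, 1.59, -0.97, 2.13])
    (-90, [0.06, 0.29, -0.22, 1.16, -1.04
[... 3336 characters left out ...]
, 0.09, -0.26, 1.07, 0.51, -1.28])
    (60, [-0.54, 0.22, -0.12, 1.24, 0.52, -1.59])
    (75, [-0.53, 0.35, 0.04, 1.41, 0.5, -1.88])
    (90, [-0.51, 0.46, 0.19, 1.57, 0.45, -2.15])
    (105, [-0.48, 0.57, 0.32, 1.7, 0.38, -2.39])
    (120, [-0.44, 0.65, 0.44, 1.8, 0.29, -2.6])
    (135, [-0.4, 0.72, 0.53, 1.88, 0.19, -2.81])
    (150, [-0.36, 0.75, 0.58, 1.92, 0.08, -3.0])
pour tool dir at bath centre z .225
-40 []
-20 [-15, 60]
0 [75]
20 [-75, -60, -45, -30, -15, 60, 75, 90, 105, 120]
40 [-105, -90, -75, -60, -45, -30, -15, 0, 15, 30, 45, 60, 75, 90, 105, 120, 135, 150]
60 [-180, -165, -150, -135, -120, -105, -90, -75, -60, -45, -30, -15, 0, 15, 30, 45, 60, 75, 90, 105, 120, 135, 150, 165]
```

```bash
cat >> h.py <<'E'
AHEAD=.011; GUP=.012
E
python3 - <<'E'
from h import *
for pd in (14,17,20,23):
  for yd in range(-80,-20,10):
    R=Rn.from_euler('xyz',[0,np.radians(pd),np.radians(yd)])
    a=R.apply([1,0,0])
    G=np.array([*BK,.066])
    ok=[]
    for back,dz in((0,0),(.09,0),(0,.18)):
      q=env.solve_ik(G+a*(AHEAD-back)+[0,0,dz],eul(R)); ok.append(None if q is None else np.round(q,2).tolist())
    # bath
    phs=-121*np.pi/180; b=(R*Rn.from_euler('x',phs)*R.inv())  # world roll
    bz=b.apply([0,0,1])
    GB=np.array([*BA,.228])+Rn.from_euler('z',BY).apply([0,-.02,0])-.038*np.array([bz[0],bz[1],0])
    qb=env.solve_ik(GB+a*AHEAD,eul(R))
    qc=env.solve_ik(GB+a*AHEAD,eul(R*Rn.from_euler('x',-2.0)))
    print(pd,yd,'G',ok,'| B',bz.round(2),None if qb is None else np.round(qb,2).tolist(),None if qc is None else qc[5].round(2))
E
```

```text
14 -80 G [[0.12, 0.19, -0.5, 0.66, -1.32, 1.34], [0.28, 0.36, -0.26, 1.37, -1.3, 1.99], [0.12, -0.01, -0.33, 1.03, -1.32, 1.34]] | B [ 0.76  0.49 -0.43] None None
14 -70 G [[0.11, -0.0, -0.8, 0.01, -1.23, 0.77], [0.29, 0.01, -0.64, 0.66, -1.32, 1.31], [0.11, -0.26, -0.63, 0.44, -1.23, 0.77]] | B [ 0.66  0.62 -0.43] [0.85, 0.48, 0.07, 2.25, -1.01, 2.73] 0.73
14 -60 G [[0.07, -0.09, -0.97, -0.36, -1.06, 0.46], [0.26, -0.25, -0.97, 0.05, -1.22, 0.74], [0.07, -0.43, -0.81, 0.14, -1.06, 0.46]] | B [ 0.54  0.72 -0.43] [0.88, 0.35, -0.07, 2.1, -1.14, 2.56] 0.56
14 -50 G [[0.02, -0.17, -1.09, -0.54, -0.85, 0.29], None, [0.02, -0.56, -0.93, 0.01, -0.85, 0.29]] | B [ 0.41  0.81 -0.43] [0.89, 0.16, -0.24, 1.83, -1.26, 2.25] 0.25
14 -40 G [None, None, [-0.07, -0.68, -1.01, -0.03, -0.61, 0.18]] | B [ 0.26  0.87 -0.43] [0.89, -0.15, -0.49, 1.3, -1.33, 1.64] -0.36
14 -30 G [None, None, [-0.18, -0.77, -1.06, -0.03, -0.34, 0.09]] | B [ 0.11  0.9  -0.43] [0.87, -0.51, -0.81, 0.65, -1.27, 0.92] -1.08
17 -80 G [[0.11, 0.17, -0.49, 0.71, -1.27, 1.36], [0.27, 0.3, -0.28, 1.3, -1.26, 1.9], [0.11, -0.01, -0
[... 2412 characters left out ...]
0 G [[0.05, -0.18, -0.88, 0.05, -0.96, 0.65], [0.22, -0.3, -0.85, 0.42, -1.07, 0.9], [0.05, -0.4, -0.66, 0.49, -0.96, 0.65]] | B [ 0.41  0.87 -0.28] [0.84, 0.21, -0.09, 1.9, -1.07, 2.27] 0.27
23 -50 G [[-0.01, -0.29, -1.01, -0.14, -0.78, 0.43], [0.16, -0.53, -1.05, 0.18, -0.91, 0.58], [-0.01, -0.54, -0.79, 0.33, -0.78, 0.43]] | B [ 0.25  0.92 -0.28] [0.85, 0.02, -0.26, 1.62, -1.14, 1.94] -0.06
23 -40 G [[-0.09, -0.38, -1.1, -0.24, -0.56, 0.27], None, [-0.09, -0.65, -0.87, 0.26, -0.56, 0.27]] | B [ 0.09  0.95 -0.28] [0.84, -0.22, -0.47, 1.25, -1.17, 1.49] -0.51
23 -30 G [None, None, [-0.19, -0.73, -0.92, 0.23, -0.31, 0.14]] | B [-0.08  0.96 -0.28] [0.82, -0.47, -0.69, 0.86, -1.11, 1.03] -0.97
```

```bash
cat >> h.py <<'E'
PG=np.radians(18); YG=np.radians(-55); YB=np.radians(-40)
RG=Rn.from_euler('xyz',[0,PG,YG]); RB=Rn.from_euler('xyz',[0,PG,YB])
aG=RG.apply([1,0,0]); aB=RB.apply([1,0,0])
G=np.array([*BK,.066])
_b=(RB*Rn.from_euler('x',np.radians(-121))*RB.inv()).apply([0,0,1])
GB=np.array([*BA,.228])+Rn.from_euler('z',BY).apply([0,-.022,0])-.038*np.array([_b[0],_b[1],0])
TG=G+aG*AHEAD; TB=GB+aB*AHEAD
def st(m=''): print(m,'t',round(env.read_time(),2),'p',np.round(env.read_eef_pos(),4),'q',np.round(env.read_q(),2),'f',np.round(env.read_ft_force(),1),'op',round(float(env.read_opening()),3))
E
python3 - <<'E'
from h import *
print(_b,GB,TB)
for nm,p,R in(('g',TG,RG),('pre',TG-.08*aG,RG),('preup',TG-.08*aG+[0,0,.1],RG),('A',TG-.1*aG+[0,0,.3],RG),('lift',TG+[0,0,.18],RG),('bathup',TB+[0,0,.04],RB),('bath',TB,RB)):
    q=env.solve_ik(p,eul(R)); print(nm,np.round(p,3),None if q is None else np.round(q,2).tolist())
qA=env.solve_ik(TG-.1*aG+[0,0,.3],eul(RG))
q=list(qA); q[0]=1.224
env.move_j(q); st()
env.move_j(list(qA)); st()
E
```

```text
Traceback (most recent call last):
NameError: name '_b' is not defined
```

```bash
sed -i 's/_b/bpour/g' h.py; grep -n bpour h.py | head -3; sed -i 's/onplane_b/x/' h.py
python3 - <<'E'
from h import *
print(bpour,GB,TB)
for nm,p,R in(('g',TG,RG),('pre',TG-.08*aG,RG),('preup',TG-.08*aG+[0,0,.1],RG),('A',TG-.1*aG+[0,0,.3],RG),('lift',TG+[0,0,.18],RG),('bathup',TB+[0,0,.04],RB),('bath',TB,RB)):
    q=env.solve_ik(p,eul(R)); print(nm,np.round(p,3),None if q is None else np.round(q,2).tolist())
qA=env.solve_ik(TG-.1*aG+[0,0,.3],eul(RG))
q=list(qA); q[0]=1.224
env.move_j(q); st()
env.move_j(list(qA)); st()
E
```

```text
39:bpour=(RB*Rn.from_euler('x',np.radians(-121))*RB.inv()).apply([0,0,1])
40:GB=np.array([*BA,.228])+Rn.from_euler('z',BY).apply([0,-.022,0])-.038*np.array([bpour[0],bpour[1],0])
[ 0.182922    0.91069723 -0.37036481] [0.47077483 0.16290548 0.228     ] [0.4787889  0.15618088 0.22460081]
g [ 0.58  -0.2    0.063] [0.04, -0.19, -1.0, -0.27, -0.93, 0.45]
pre [ 0.536 -0.137  0.087] [0.2, -0.37, -1.03, 0.03, -1.06, 0.62]
preup [ 0.536 -0.137  0.187] [0.2, -0.54, -0.91, 0.31, -1.06, 0.62]
A [ 0.525 -0.122  0.394] [0.25, -0.6, -0.53, 0.8, -1.09, 0.68]
lift [ 0.58  -0.2    0.243] [0.04, -0.49, -0.81, 0.22, -0.93, 0.45]
bathup [0.479 0.156 0.265] [0.87, -0.22, -0.43, 1.33, -1.26, 1.55]
bath [0.479 0.156 0.225] [0.87, -0.2, -0.49, 1.25, -1.26, 1.55]
 t 1.21 p [0.3944 0.3676 0.3933] q [ 1.22 -0.6  -0.53  0.8  -1.09  0.68] f [ 0.3  0.2 -0. ] op 0.998
 t 3.02 p [ 0.5252 -0.121   0.3935] q [ 0.25 -0.6  -0.53  0.8  -1.09  0.68] f [ 0.3 -0.   1. ] op 1.001
```

```bash
python3 - <<'E'
from h import *
env.line_to(list(TG-.09*aG+[0,0,.06]),feed=.25); st()
d=grab('wrist','w1'); print(d['T_tool_cam'].round(3),d['fx'],d['cx'],d['cy'])
grab('scene','s2')
E
```

```text
t 4.15 p [ 0.5309 -0.1291  0.1518] q [ 0.22 -0.5  -0.96  0.25 -1.08  0.65] f [ 0.3 -0.2 -0.3] op 1.003
[[ 0.     0.285 -0.958 -0.136]
 [ 1.     0.     0.     0.001]
 [ 0.    -0.958 -0.285 -0.072]
 [ 0.     0.     0.     1.   ]] 352.78614702522674 317.9903609772837 196.87095362609662
```

View pics/w1.png

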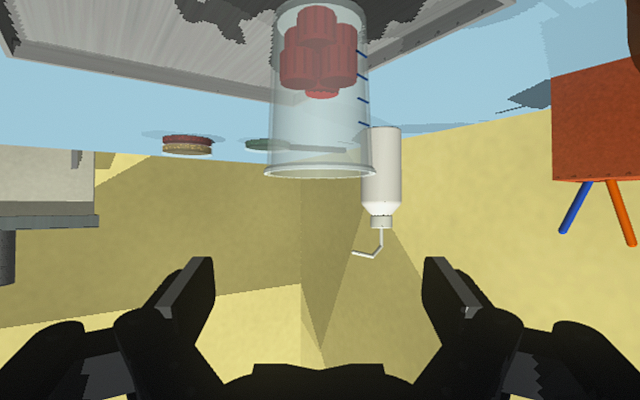

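View pics/s2.png

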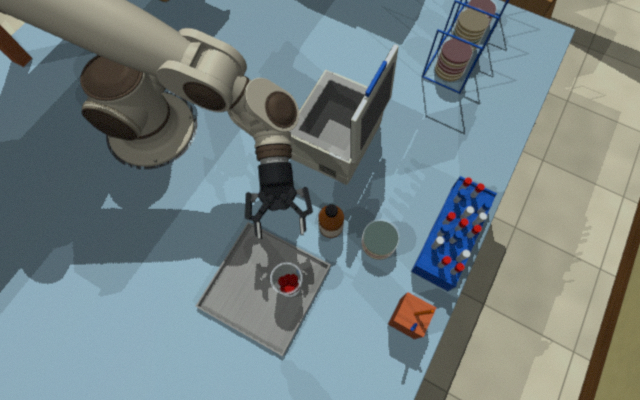

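The wrist view shows the beaker centred at u≈321, in line with the tool axis. The camera hangs below the tool, so I will grip a little higher (20 mm above mid) at 20° pitch. First I cross-check the beaker position with the wrist depth.

```bash
python3 - <<'E'
from h import *
d=dict(np.load('pics/w1.npz'))
T=np.eye(4); T[:3,:3]=Rn.from_euler('xyz',d['r']).as_matrix(); T[:3,3]=d['p']
d['cam_to_world']=T@d['T_tool_cam']; W=cloud(d); Z=W[...,2]
print(d['p'],d['r'])
v,u=np.mgrid[0:400,0:640]
for lo,hi in((.09,.11),(.06,.09),(.03,.06)):
    m=(Z>lo)&(Z<hi)&(u>255)&(u<390)&(W[...,0]>.5)&(W[...,0]<.65)&(W[...,1]<-.14)&(W[...,1]>-.26)
    print(lo,m.sum(), circ(W[m][:,:2]) if m.sum()>20 else '', np.nanmax(Z[m]) if m.sum() else '')
# line of sight at u
for uu in(265,377,277,368):
    r=d['cam_to_world'][:3,:3]@np.array([(uu-d['cx'])/d['fx'],-(172-d['cy'])/d['fy'],-1]); o=d['cam_to_world'][:3,3]
    rel=BK-o[:2]; r2=r[:2]/np.linalg.norm(r[:2]); print(uu,'tangent dist',(r2[0]*rel[1]-r2[1]*rel[0]).round(4))
E
```

```text
[ 0.53090646 -0.12914859  0.15177274] [ 0.00169517  0.31340614 -0.95911047]
0.09 3562 (array([ 0.57401412, -0.18808852]), np.float64(0.032618958573352695)) 0.10482888793474274
0.06 5268 (array([ 0.5746752 , -0.18895421]), np.float64(0.03224276295554374)) 0.08998951719575951
0.03 4958 (array([ 0.57474858, -0.18899708]), np.float64(0.03110344487216304)) 0.05998817765094301
265 tangent dist 0.0321
377 tangent dist -0.0391
277 tangent dist 0.0246
368 tangent dist -0.0335
```

```bash
sed -i 's/^BK=np.array(\[.5735,-.191\]); TR=np.array(\[.520,-.221\]); BA=np.array(\[.477,.2195\])/BK=np.array([.5745,-.1895]); TR=np.array([.520,-.220]); BA=np.array([.4773,.2205])/; s/^AHEAD=.011; GUP=.012/AHEAD=.011; GUP=.020/; s/PG=np.radians(18)/PG=np.radians(20)/; s/,\.066\])/,.054+GUP])/; s/,\.228\])/,.237])/; s/-\.038\*/-(.05-GUP)*/' h.py; sed -n 20,50p h.py
python3 - <<'E'
from h import *
pre=TG-.085*aG
env.line_to(list(pre+[0,0,.06]),feed=.1,rot=eul(RG)); env.line_to(list(pre),feed=.1); st('pre')
r=env.line_to(list(TG),feed=.06,f_stop=6); st(f'at {r}')
grab('scene','s3'); grab('wrist','w3')
E
```

```text
return (o+r*(z-o[2])/r[2]).round(4)
def circ(p):
    A=np.c_[2*p,np.ones(len(p))]; s=np.linalg.lstsq(A,(p**2).sum(1),rcond=None)[0]; return s[:2],np.sqrt(s[2]+s[:2]@s[:2])
from scipy.spatial.transform import Rotation as Rn
BK=np.array([.5745,-.1895]); TR=np.array([.520,-.220]); BA=np.array([.4773,.2205]); BY=.033
AHEAD=.015; GUP=.008   # TCP ahead of beaker axis; grip height above beaker_mid
def eul(R): return list(R.as_euler('xyz'))
def tool_for(mid,Rb,yaw,pitch,roll):
    """beaker mid pose (Rb: beaker rotation from upright), grasp given in the upright frame -> TCP pose"""
    Rt0=Rn.from_euler('xyz',[roll,pitch,yaw])
    off=np.array([0,0,GUP])+Rt0.apply([AHEAD,0,0])
    return np.array(mid)+Rb.apply(off), Rb*Rt0
def tilt(th,yaw=BY,s=1):  # pour towards s*(bath y)
    return Rn.from_rotvec(-s*th*np.array([np.cos(yaw),np.sin(yaw),0]))
AHEAD=.011; GUP=.020
PG=np.radians(20); YG=np.radians(-55); YB=np.radians(-40)
RG=Rn.from_euler('xyz',[0,PG,YG]); RB=Rn.from_euler('xyz',[0,PG,YB])
aG=RG.apply([1,0,0]); aB=RB.apply([1,0,0])
G=np.array([*BK,.054+GUP])
bpour=(RB*Rn.from_euler('x',np.radians(-121))*RB.inv()).apply([0,0,1])
GB=np.array([*BA,.237])+Rn.from_euler('z',BY).apply([0,-.022,0])-(.05-GUP)*np.array([bpour[0],bpour[1],0])
TG=G+aG*AHEAD; TB=GB+aB*AHEAD
def st(m=''): print(m,'t',round(env.read_time(),2),'p',np.round(env.read_eef_pos(),4),'q',np.round(env.read_q(),2),'f',np.round(env.read_ft_force(),1),'op',round(float(env.read_opening()),3))
pre t 5.25 p [ 0.5347 -0.1325  0.0996] q [ 0.21 -0.41 -0.99  0.17 -1.04  0.67] f [ 0.3  0.5 -0.7] op 0.999
at False t 6.82 p [ 0.5805 -0.1978  0.0704] q [ 0.04 -0.23 -0.97 -0.15 -0.91  0.49] f [ 0.8 -0.3  0.2] op 1.0
```

View pics/w3.png

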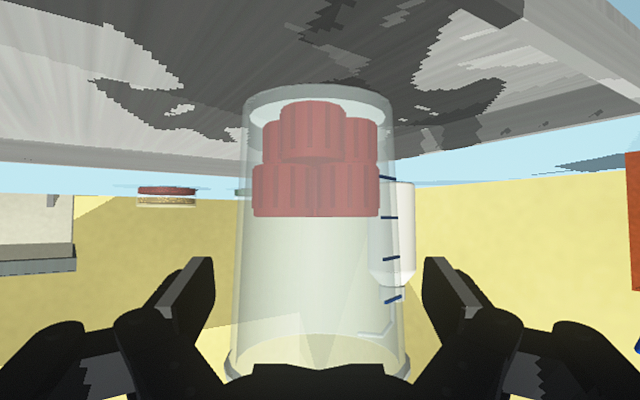

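View pics/s3.png

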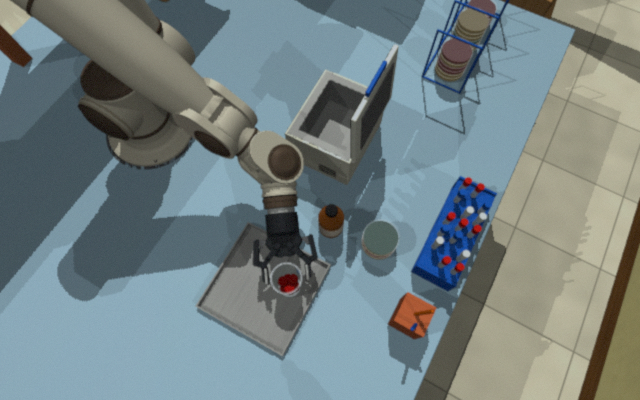

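The beaker (u 232–405) sits between the open fingers, clear on both sides. I grip it and lift slightly.

```bash
python3 - <<'E'
from h import *
env.grasp(effort=60); st('gripped')
env.line_to(list(TG+[0,0,.05]),feed=.08); st('lifted')
grab('wrist','w4'); grab('scene','s4')
E
```

```text
gripped t 7.25 p [ 0.5806 -0.1979  0.0706] q [ 0.04 -0.23 -0.97 -0.15 -0.91  0.49] f [-0.   0.7  1. ] op 0.743
lifted t 8.03 p [ 0.5801 -0.198   0.1195] q [ 0.04 -0.33 -0.93 -0.01 -0.91  0.49] f [-0.3  0.1 -2.3] op 0.742
```

View pics/w4.png

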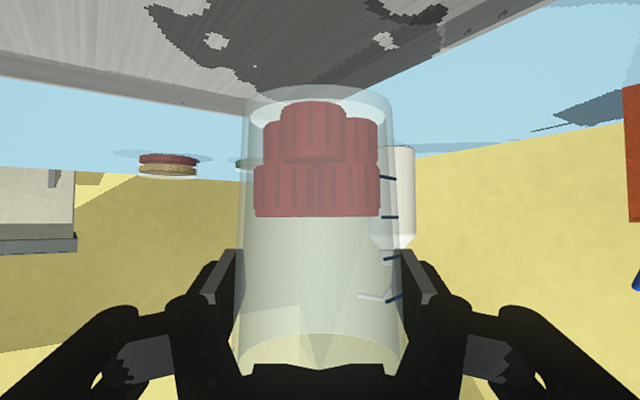

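View pics/s4.png

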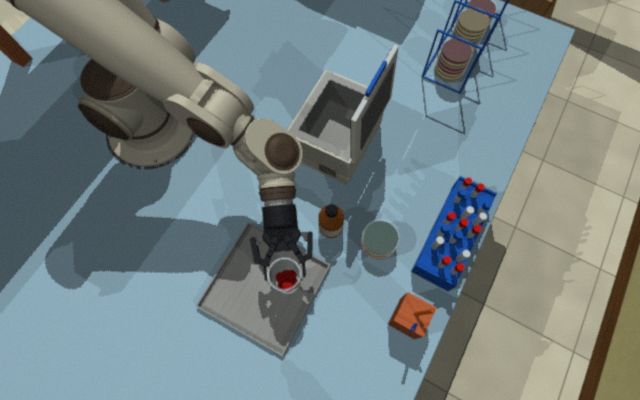

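The grip holds: opening 0.742, and the weight shows in the force reading. Now lift and carry to the bath.

```bash
python3 - <<'E'
from h import *
print(TB,GB)
env.line_to(list(TG+[0,0,.20]),feed=.2); st('lifted')
env.line_to(list(TB+[0,0,.04]),feed=.15,rot=eul(RB)); st('over')
env.line_to(list(TB),feed=.08); st('bath')
grab('top','t5'); grab('scene','s5')
E
```

```text
[0.48160188 0.16396721 0.23323778] [0.47368357 0.17061146 0.237     ]
lifted t 9.03 p [ 0.5801 -0.1979  0.268 ] q [ 0.04 -0.5  -0.73  0.36 -0.91  0.49] f [-0.7  0.3 -1.7] op 0.743
over t 11.68 p [0.4816 0.1636 0.2733] q [ 0.86 -0.2  -0.39  1.37 -1.22  1.55] f [ 0.5  0.6 -2.4] op 0.741
bath t 12.32 p [0.4816 0.164  0.2333] q [ 0.87 -0.19 -0.45  1.29 -1.22  1.55] f [-0.1 -0.5 -0.5] op 0.741
```

View pics/t5.png

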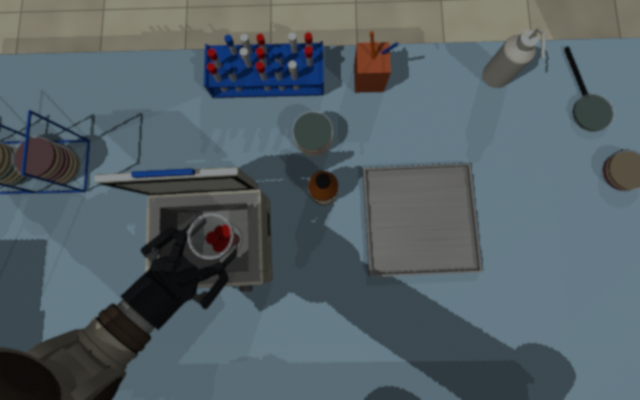

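View pics/s5.png

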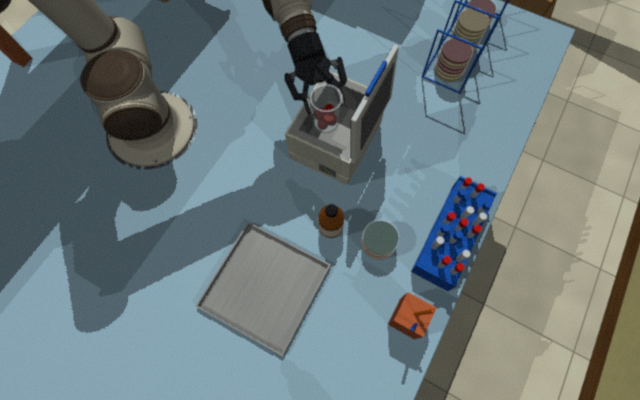

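```bash
python3 - <<'E'
from h import *
q0=list(env.read_q()); np.save('qbath.npy',q0)
def go(ph):
    q=list(q0); q[5]=q0[5]-np.radians(ph); env.move_j(q)
for ph in (20,40,60,80,95): go(ph)
st('95')
for ph in (103,109,114,119,123): go(ph); env.wait(.25)
st('123')
grab('top','t6'); grab('scene','s6'); grab('wrist','w6')
E
```

```text
95 t 14.48 p [0.4817 0.1641 0.2338] q [ 0.87 -0.19 -0.45  1.29 -1.22 -0.1 ] f [-0.3 -0.6 -2.1] op 0.739
123 t 16.99 p [0.4817 0.1641 0.2338] q [ 0.87 -0.19 -0.45  1.29 -1.22 -0.6 ] f [-0.  -0.  -0.8] op 0.741
```

View pics/t6.png

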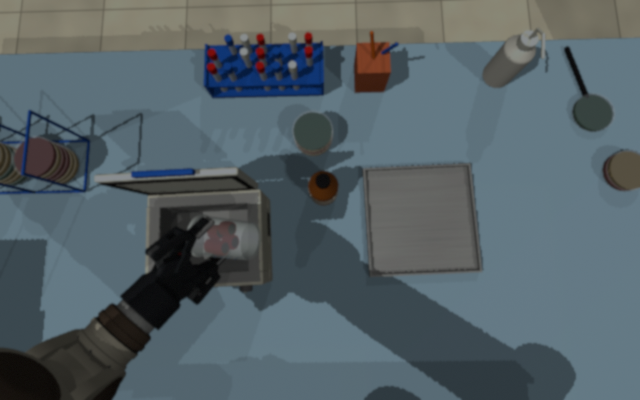

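View pics/w6.png

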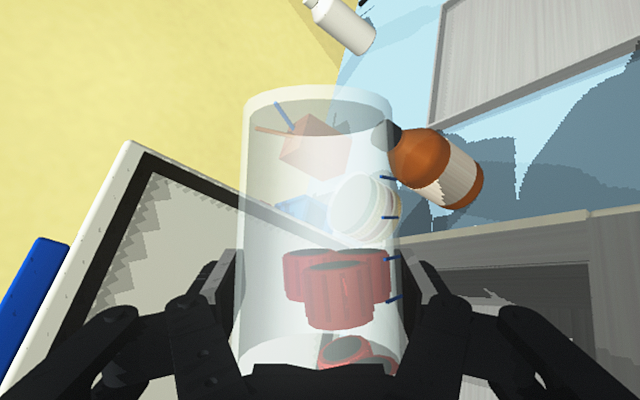

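At 111° tilt the caps are sliding towards the mouth: three sit mid-beaker at about (335,285), and one is at the rim at about (345,350). I continue in small steps.

```bash
python3 - <<'E'
from h import *
q0=list(np.load('qbath.npy'))
def go(ph):
    q=list(q0); q[5]=q0[5]-np.radians(ph); env.move_j(q)
for ph in (126,129,132,135): go(ph); env.wait(.4)
env.wait(.5); st('135')
grab('top','t7'); grab('wrist','w7')
E
```

```text
135 t 20.24 p [0.4817 0.1641 0.2338] q [ 0.87 -0.19 -0.45  1.29 -1.22 -0.81] f [-1.   0.3 -1.1] op 0.738
```

View pics/t7.png

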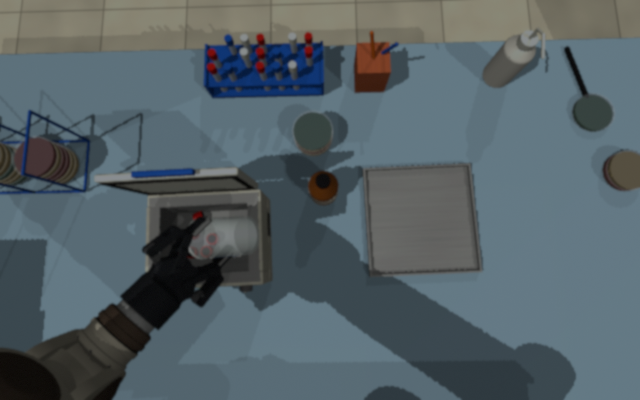

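View pics/w7.png

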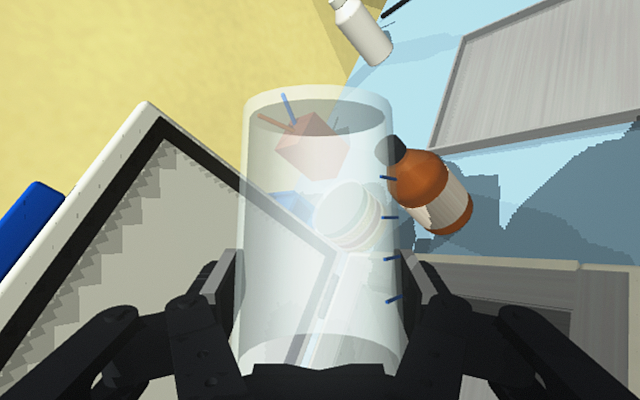

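The beaker looks empty. I tip a bit further to be sure, bring it upright and look into the tank.

```bash
python3 - <<'E'
from h import *
q0=list(np.load('qbath.npy'))
def go(ph):
    q=list(q0); q[5]=q0[5]-np.radians(ph); env.move_j(q)
for ph in (143,150): go(ph); env.wait(.3)
go(75); go(0); st('up')
env.line_to(list(TB+[0,0,.05]),feed=.15)
p=TB+[-.02,-.16,.05]; env.line_to(list(p),feed=.25); st()
grab('top','t8'); grab('scene','s8'); grab('wrist','w8')
a=cv2.imread('pics/t8.png')[150:310,85:285]; b=cv2.imread('pics/s8.png')[40:200,270:420]
cv2.imwrite('pics/c8.png',np.hstack([cv2.resize(a,(440,352)),cv2.resize(b,(330,352))]))
E
```

```text
up t 23.83 p [0.4817 0.1641 0.2338] q [ 0.87 -0.19 -0.45  1.29 -1.22  1.55] f [ 0.6  0.  -1. ] op 0.739
 t 25.13 p [0.4615 0.0041 0.2827] q [ 0.58 -0.78 -0.79  0.89 -1.12  0.85] f [ 0.3  0.5 -0.8] op 0.739
```

View pics/c8.png

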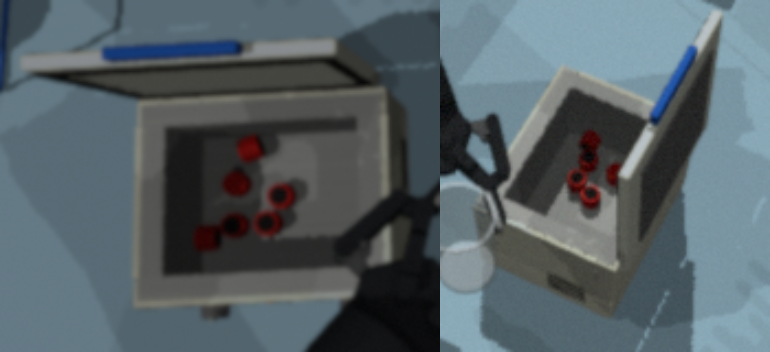

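View pics/w8.png

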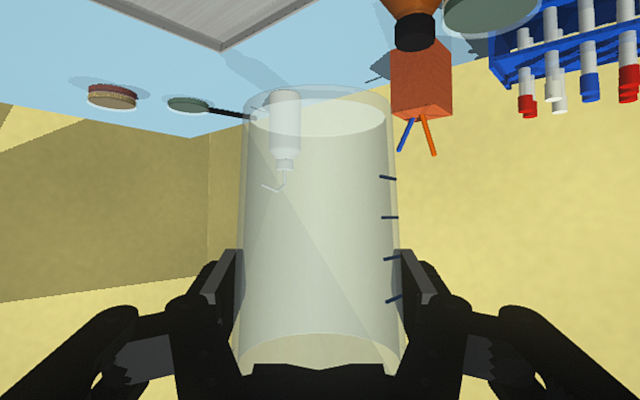

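The top crop shows all six caps on the tank floor, at (250,148), (236,183), (280,193), (267,222), (234,224) and (207,238). The beaker is empty. Next I put it back on the tray.

```bash
python3 - <<'E'
from h import *
env.line_to(list(TG+[0,0,.20]),feed=.2,rot=eul(RG)); st()
env.line_to(list(TG+[0,0,.015]),feed=.18); st()
r=env.line_to(list(TG+[0,0,-.002]),feed=.02,f_stop=4); st(f'down {r}')
grab('wrist','w9')
E
```

```text
t 26.61 p [ 0.5803 -0.1973  0.2703] q [ 0.04 -0.5  -0.73  0.36 -0.91  0.49] f [0.7 0.6 0. ] op 0.745
 t 27.78 p [ 0.5809 -0.1978  0.0864] q [ 0.04 -0.26 -0.96 -0.11 -0.91  0.49] f [ 0.1  1.  -0.5] op 0.74
down True t 28.48 p [ 0.5803 -0.1981  0.0706] q [ 0.04 -0.23 -0.97 -0.15 -0.91  0.49] f [-0.2 -0.5  2.8] op 0.737
```

View pics/w9.png

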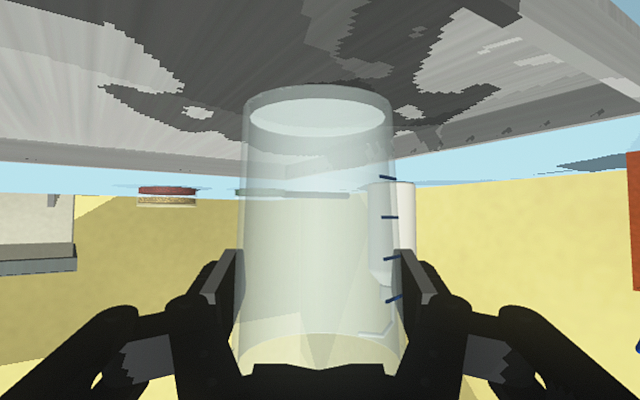

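Contact came at the same height as the original grasp. I release, back off and check.

```bash
python3 - <<'E'
from h import *
env.let_go(); st('rel')
env.line_to(list(TG-.1*aG),feed=.1); 
env.line_to(list(TG-.1*aG+[0,0,.3]),feed=.25); st('up')
env.grasp(effort=30); st('closed')
d=grab('top','t10'); grab('scene','s10')
W=cloud(d); X,Y,Z=W[...,0],W[...,1],W[...,2]
m=(Z>.098)&(Z<.112)&(X>.52)&(X<.63)&(Y<-.14)&(Y>-.24); print('beaker',circ(W[m][:,:2]),m.sum(),Z[m].max(),Z[m].min())
# lid-push IK check, tool down
HX=np.array([*BA,.143])+Rn.from_euler('z',BY).apply([.09,0,0])
for yawt in np.radians([-90,-45,0,45,90,135,180]):
  out=[]
  for al in (1.7,1.5,1.2,.9,.6,.3,0):
    r=.165; n=.012
    pl=np.array([-r*np.cos(al)+n*np.sin(al),0,r*np.sin(al)+n*np.cos(al)])
    pt=HX+Rn.from_euler('z',BY).apply(pl+[ .02*np.sin(al),0,0.01])
    R=Rn.from_euler('z',yawt)*Rn.from_euler('y',np.pi/2)
    q=env.solve_ik(pt,eul(R)); out.append(None if q is None else np.round(q,1).tolist())
  print(np.degrees(yawt),out.count(None),out[1],out[-1])
E
```

```text
rel t 28.89 p [ 0.5796 -0.198   0.0695] q [ 0.04 -0.23 -0.97 -0.15 -0.91  0.49] f [ 0.2  0.5 -0.1] op 1.0
up t 31.39 p [ 0.5264 -0.1211  0.4027] q [ 0.24 -0.57 -0.47  0.89 -1.07  0.72] f [-0.5  0.  -0.5] op 1.002
closed t 32.16 p [ 0.5265 -0.121   0.4045] q [ 0.24 -0.57 -0.47  0.89 -1.07  0.72] f [0.  0.1 0.1] op -0.001
beaker (array([ 0.57354847, -0.18895263]), np.float64(0.03345204425753054)) 185 0.10657881627304622 0.09821815725332017
-90.0 0 [0.4, 0.3, 0.6, 1.9, 0.0, 1.9] [0.5, -0.1, -0.2, 1.5, 0.0, 2.1]
-45.0 0 [0.4, 0.3, 0.6, 1.9, 0.0, 1.1] [0.5, -0.1, -0.2, 1.5, 0.0, 1.3]
0.0 0 [0.4, 0.3, 0.6, 1.9, 0.0, 0.4] [0.5, -0.1, -0.2, 1.5, 0.0, 0.5]
45.0 0 [0.4, 0.3, 0.6, 1.9, 0.0, -0.4] [0.5, -0.1, -0.2, 1.5, 0.0, -0.3]
90.0 0 [0.4, 0.3, 0.6, 1.9, 0.0, -1.2] [0.5, -0.1, -0.2, 1.5, 0.0, -1.1]
135.0 0 [0.4, 0.3, 0.6, 1.9, 0.0, -2.0] [0.5, -0.1, -0.2, 1.5, 0.0, -1.9]
180.0 0 [0.4, 0.3, 0.6, 1.9, 0.0, -2.8] [0.5, -0.1, -0.2, 1.5, 0.0, -2.6]<sys>:0: UserWarning: Gimbal lock detected. Setting third angle to zero since it is not possible to uniquely determine all angles.
```

View pics/s10.png

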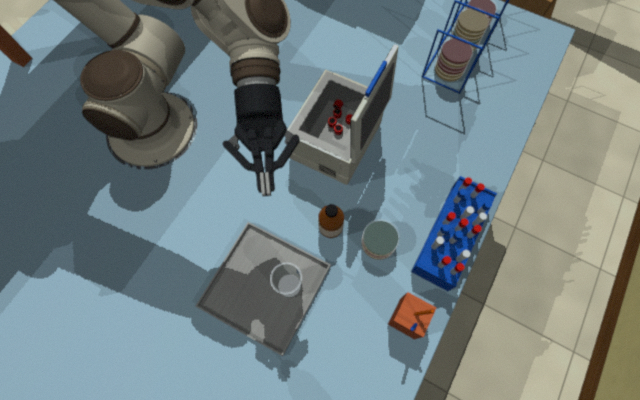

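The beaker stands upright at (0.5735, -0.189), and its rim height is fine. Now I shut the lid with closed fingers pointing down, following the hinge arc from behind.

```bash
cat >> h.py <<'E'
RD=[0,np.pi/2,BY]
HX=np.array([*BA,.143])+Rn.from_euler('z',BY).apply([.09,0,0])
def lidp(al,r=.165,n=.012):
    pl=np.array([-r*np.cos(al)+n*np.sin(al)+.011,0,r*np.sin(al)+n*np.cos(al)+.008])
    return list(HX+Rn.from_euler('z',BY).apply(pl))
E
python3 - <<'E'
from h import *
s=lidp(1.70); print(HX,s,lidp(0))
for p in ([.56,-.03,.44],[s[0]+.02,s[1],.42],s): print(env.solve_ik(p,RD) is not None)
env.line_to([.56,-.03,.44],feed=.2,rot=RD); st('a')
env.line_to([s[0]+.02,s[1],.42],feed=.25); st('b')
r=env.line_to(s,feed=.15,f_stop=6); st(f'c {r}')
grab('scene','s11')
E
```

```text
[0.567251   0.22346946 0.143     ] [np.float64(0.611386276163865), np.float64(0.22492645403288747), np.float64(0.31307855979311106)] [np.float64(0.41333484483765875), np.float64(0.21838838330712831), np.float64(0.16299999999999998)]
True
False
True
a t 34.73 p [ 0.5597 -0.03    0.4404] q [-0.05  0.34  0.9   2.13  0.   -0.09] f [ 0.6 -0.9 -0.1] op 0.001Traceback (most recent call last):
  File "<stdin>", line 5, in <module>
plant.IKError: the arm cannot follow that straight line within its joint ranges
```

```bash
python3 - <<'E'
from h import *
s=lidp(1.70); s[0]+=.008
for p in ([.60,.05,.38],[s[0],s[1],.35],s): 
    q=env.solve_ik(p,RD); print(None if q is None else np.round(q,2))
env.line_to([.60,.05,.38],feed=.2); st('b')
env.line_to([s[0],s[1],.35],feed=.2); st('b2')
r=env.line_to(s,feed=.15,f_stop=6); st(f'c {r}')
grab('scene','s11')
E
```

```text
[0.08 0.35 0.78 2.   0.   0.05]
[0.35 0.49 0.9  1.98 0.   0.32]
[0.35 0.43 0.74 1.88 0.   0.32]
b t 35.42 p [0.5996 0.0496 0.3809] q [ 0.08  0.35  0.78  2.   -0.    0.05] f [ 0.4 -0.3  0.4] op 0.002
b2 t 36.47 p [0.6194 0.2239 0.3506] q [ 0.35  0.49  0.9   1.98 -0.    0.31] f [ 0.9 -0.   0.1] op -0.004
c False t 36.87 p [0.6191 0.2238 0.3138] q [ 0.35  0.43  0.74  1.88 -0.    0.32] f [0.7 0.  0.6] op -0.001
```

View pics/s11.png

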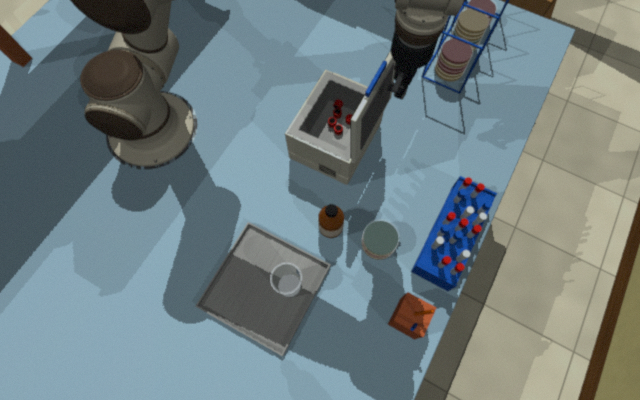

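The fingers are behind the lid and clear of the test-tube rack. Now the arc.

```bash
python3 - <<'E'
from h import *
for al in np.arange(1.6,.79,-.1):
    env.line_to(lidp(al),feed=.12)
    f=np.array(env.read_ft_force()); print(round(al,2),np.round(f,1),np.round(np.array(env.read_eef_pos())-lidp(al),4))
    if np.linalg.norm(f)>20: break
st(); grab('top','t12'); grab('scene','s12')
E
```

```text
1.6 [ 0.1  0.3 -0.4] [ 0.0002 -0.      0.0016]
1.5 [-0.2  0.1 -0.4] [0.0004 0.     0.0004]
1.4 [ 0.3 -0.3 -0.2] [ 0.0003 -0.      0.0002]
1.3 [-0.4  0.2  0.6] [0.0002 0.     0.0001]
1.2 [ 0.9 -0.   0.1] [0.0001 0.     0.0001]
1.1 [ 0.6  0.2 -0. ] [0.0001 0.     0.0001]
1.0 [ 0.3 -0.4  0.3] [ 0.0001 -0.      0.0001]
0.9 [ 0.1 -0.5  0.2] [0.0001 0.     0.0001]
0.8 [-0.   0.   0.4] [0.0001 0.     0.0001]
 t 39.6 p [0.4721 0.2203 0.2779] q [0.44 0.04 0.2  1.73 0.   0.4 ] f [-0.   0.   0.4] op 0.004
```

View pics/s12.png

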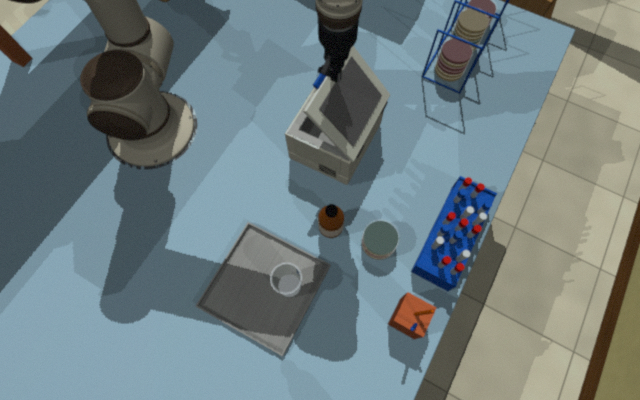

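The lid follows the fingers. I continue to the stop.

```bash
python3 - <<'E'
from h import *
for al in np.arange(.7,.09,-.1):
    env.line_to(lidp(al),feed=.12)
    f=np.array(env.read_ft_force()); 
    if np.linalg.norm(f)>20: break
st('near')
p=lidp(0); p[2]-=.012
r=env.line_to(p,feed=.02,f_stop=14); st(f'press {r}')
env.wait(.3); st()
d=grab('top','t13'); 
env.line_to([p[0],p[1],.30],feed=.2); st('away')
env.line_to([.40,.0,.33],feed=.25); st('clear')
d=grab('top','t14'); grab('scene','s14')
W=cloud(d); X,Y,Z=W[...,0],W[...,1],W[...,2]
m=(X>.39)&(X<.56)&(Y>.13)&(Y<.31)&(Z>.1)&(Z<.25); q=W[m]
A=np.c_[q[:,0]-.567,q[:,1]-.22,np.ones(len(q))]; print('lid plane slope,z',np.linalg.lstsq(A,q[:,2],rcond=None)[0],len(q),np.percentile(q[:,2],[2,50,98]))
E
```

```text
near t 41.74 p [0.4153 0.2184 0.1796] q [ 0.48 -0.12 -0.14  1.55  0.    0.45] f [ 0.2 -0.4 -0.6] op 0.001
press True t 42.62 p [0.414  0.2185 0.163 ] q [ 0.49 -0.12 -0.18  1.52  0.    0.45] f [-1.2 -0.2  6.4] op -0.004
 t 42.92 p [0.414  0.2185 0.163 ] q [ 0.49 -0.12 -0.18  1.52  0.    0.45] f [-1.4 -0.3  6.2] op 0.003
away t 43.8 p [0.4133 0.2183 0.2987] q [ 0.49 -0.08  0.13  1.78  0.    0.45] f [ 0.3 -0.2 -0.2] op -0.001
clear t 44.83 p [0.3999 0.0005 0.3295] q [ 0.   -0.21  0.07  1.86  0.   -0.03] f [ 0.6 -0.4  0.3] op 0.001
lid plane slope,z [-0.08552483 -0.00131947  0.15405799] 1659 [0.15273758 0.15619546 0.16014974]
```

View pics/s14.png

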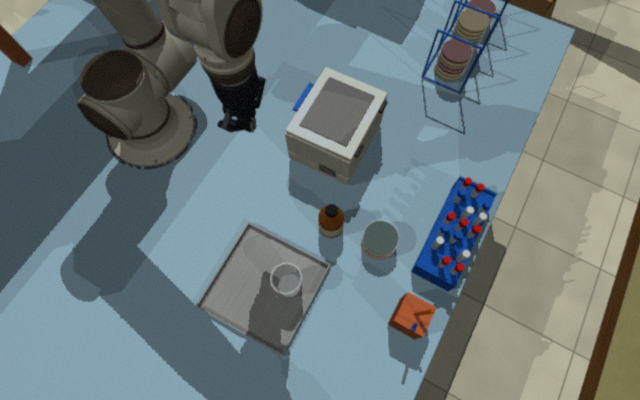

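View pics/t14.png

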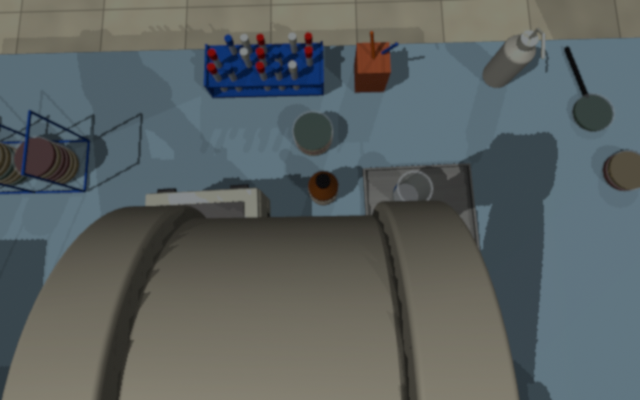

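The top view is blocked by the arm. I check the lid with the scene camera's depth and from a clear pose.

```bash
python3 - <<'E'
from h import *
env.line_to([.30,-.05,.36],feed=.25) if env.solve_ik([.30,-.05,.36],RD) is not None else None
q=list(env.read_q()); q[0]=-1.0; env.move_j(q); st()
for n in('top','scene'):
    d=grab(n,n+'15'); W=cloud(d); X,Y,Z=W[...,0],W[...,1],W[...,2]
    m=(X>.40)&(X<.55)&(Y>.13)&(Y<.31)&(Z>.1)&(Z<.25); q=W[m]
    A=np.c_[q[:,0]-.567,q[:,1]-.22,np.ones(len(q))]; print(n,'lid',np.linalg.lstsq(A,q[:,2],rcond=None)[0].round(4),len(q),np.percentile(q[:,2],[2,50,98]))
    m=(Z>.098)&(Z<.112)&(X>.52)&(X<.63)&(Y<-.14)&(Y>-.24); q=W[m]
    A=np.c_[q[:,0]-.5735,q[:,1]+.19,np.ones(len(q))]; print('beaker',circ(q[:,:2]),'rim tilt',np.linalg.lstsq(A,q[:,2],rcond=None)[0].round(3))
    m=(Z>.05)&(Z<.066)&(X>.65)&(X<.77)&(Y<.08)&(Y>-.05); q=W[m][:,:2].astype(np.float32); print('dish',cv2.minEnclosingCircle(q))
    m=(Z>.06)&(Z<.09)&(X>.54)&(X<.64)&(Y<.05)&(Y>-.06); q=W[m][:,:2]; print('reag',circ(q))
E
```

```text
t 46.64 p [ 0.1651 -0.2559  0.3597] q [-1.   -0.39  0.    1.97  0.   -0.2 ] f [-0.6  0.5 -0.9] op -0.001
top lid [0.0044 0.0015 0.1577] 7851 [0.15336429 0.15752002 0.16034908]
beaker (array([ 0.57339874, -0.18901981]), np.float64(0.03329820771095832)) rim tilt [-0.009  0.013  0.103]
dish ((0.7144302725791931, 0.015398387797176838), 0.045096270740032196)
reag (array([ 0.58669466, -0.00601164]), np.float64(0.0287942304253017))
scene lid [ 0.0022 -0.0019  0.1569] 3746 [0.15238271 0.15685117 0.16041912]
beaker (array([ 0.57294029, -0.19275836]), np.float64(0.03325478730804882)) rim tilt [ 0.004 -0.012  0.103]
dish ((0.714094340801239, 0.011743158102035522), 0.045635949820280075)
reag (array([ 0.58736618, -0.0106349 ]), np.float64(0.02864149971159792))
```

```bash
echo
```

```text
(no output)
```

View pics/top15.png

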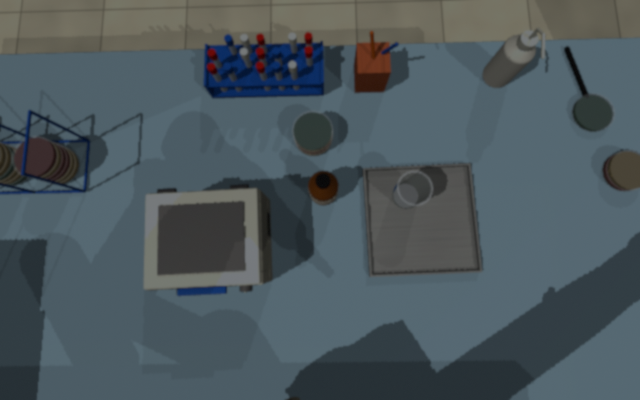

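The top view shows the lid flat on the bath at (205,238), with a slope under 0.005 rad. The beaker stands upright and empty on the tray at (413,188), and the bystanders have not moved. The robot is clear of everything, so I hand in.

```bash
python3 - <<'E'
from h import *
env.job_done(); st('done')
E
```

```text
the job is handed in; nothing more can be done
the job is handed in; nothing more can be done
```

The job is handed in, with the last reading before it at about 47 s of the 72 s allowed. I gripped the beaker from the side and rolled it over the tank until all six caps were out. I then stood it back on the tray and pushed the lid down along its hinge arc to the stop.

**Caps:** I counted all six on the tank floor in the top view before closing the lid. They are no longer visible now that it is shut.

**Lid:** The fitted slope is 0.004 rad from the top camera and 0.002 rad from the scene camera, against a limit of 0.03. The press stopped at the expected shut height.

**Beaker:** It is empty and released, standing at about (0.573, -0.189) on the tray. The rim slope is no more than about 0.016 rad, against a limit of 0.1.

**Bystanders:** The dishes and the reagent bottle measure within 1 mm of where they started, and the robot is clear of everything.

**Disagreements:** The two fixed cameras differed by about 3.5 mm in y throughout. The wrist camera sided with the top view, and I worked from that. One lid reading gave a slope of -0.086 because the arm blocked the top camera, so I moved the arm away and measured again.

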